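Seat a cover in the screwing nest and lock the hold-down

ROBOT

A 6-joint arm with a two-finger parallel gripper is mounted at the origin on the work surface. World frame = base frame: x ahead of the robot, y to its left, z up, the work surface at z = 0. Lengths are in m, angles in rad, forces in N, time in s.
With the tool pointing down it reaches from about 0.35 to 0.875 m from the base axis. Payload 4.2 kg.
Tool frame: the origin (TCP) lies at the centre of the arm's flange, where the gripper is bolted on; the fingertips stand 182 mm ahead of it and the grasp point (between the pads) lies 164 mm ahead of it; z points along the fingers, y is the direction in which the jaws open and shut (so a half turn about z gives the same grasp; the last joint's range is limited). The gripper opens to 87 mm and grips with 3 to 60 N. Pads are 19 mm wide; open, the fingers measure 117 mm over their backs; the gripper's body (75 mm by 190 mm) begins 51 mm behind the grasp point.
Start: joints at [1.382, 0.385, 0.008, 0, -1.194, -0.259], TCP at [0.271, 0.563, 0.405] pointing down, gripper open.
Joint ranges: [-3.14, 3.14], [-1.21, 2.06], [-1.07, 1.41], [-3.16, 2.05], [-2.99, -0.16], [-3.1, 3.1]. Speed limits (rad/s): [2.79, 2.79, 3.14, 3.14, 3.14, 3.14].

INTERFACE

Orientations are given as [roll, pitch, yaw] about the fixed x, y, z axes, in that order (R = Rz(yaw) Ry(pitch) Rx(roll)).
In Python, from cell import robot gives the robot as it stands.
- The arm moves only by the tool carry_out, never from a script. Its argument "plan" is a list of rows, each a list of 3 entries, a list of its own where there are three numbers: the shift along the tool's x, y, z in mm, then the turn, a rotation vector about the tool's x, y, z in degrees, then the finger opening in mm, from 0 to 87. In form: [[[tx, ty, tz], [rx, ry, rz], jaw], ...]. A call has exactly 8 rows; each row shifts and turns the pose as measured when the row begins, along the tool's axes as they then stand; what a row does not reach is not made up. A row lasts 1/10 s, in which the tool goes at most 50 mm and 8.59 degrees, less where a joint would pass 70% of its speed; a pose out of reach is approached as far as the arm can. A call with a gripper value outside its range is refused whole. The fingers move at their own pace and stop on an object; the grip force is fixed at half the most. Time passes only in rows, so rows that do not move let the fingers close, or fill a call up. It gives the time, the measured TCP pose, the force and the opening at its end, in the units of the state.
- robot.observe(): the state, without advancing time (a new reading comes with each control period).
- robot.capture(name): name is "side" or "top"; returns the picture (400x640x3 uint8, red, green, blue); there is no depth.
- robot.camera_params(name): a dict with "K" (3x3 intrinsics, pixels), "rvec" (rotation vector, rad) and "tvec" (3), from world to camera coordinates, as OpenCV has them. Camera axes: x right, y down, z forward; pixel columns grow to the right and rows downward; lengths in m; the calibration is good to about 2 mm. A picture is of the moment at which its call begins. camera_params takes no time and is no camera call.
- robot.sign_off(): hands the job in, once; it reports no verdict.
Trained networks look in the newest picture that a camera, given by its name, has taken for a name from the list of things; names that differ only in an ending like _2 or _b are one class to them, and where a whole thing is asked for, a point or a joint stands for the part that bears it (a point fixed in the world has none). Each returns a list of dicts, best first, with "conf" (0 to 1); they miss things now and then, are a little off and sometimes report something else, mostly with a low value. They report only what shows in the picture. A call takes as long as a camera call. They do not tell look-alikes from the thing itself.
- robot.find_in(camera, thing): "xyz" ([x, y, z] in m, in the coordinates of the camera as it stood for that picture, good to about 4 mm: the middle of the surface that is visible of it).
The state is a dict: "clock": time; "joint_pos": joint angles; "dq": joint speeds; "tau": joint torques, N m; "tcp_pos": TCP position; "orientation": TCP orientation; "wrist_force": force on the tool from outside, world axes, zero at the start; "moment": the same for the moment, N m; "gripper_width": finger opening in m.
Only numpy, scipy, OpenCV 4.12 (cv2) and the standard library are available. Lean on these libraries where they do the work, as an engineer would, in place of code of your own. Each camera call takes 0.05 s, during which the arm holds its last target. There are 200 camera calls.

TASK

Take the yellow cover off the free-spinning turntable and lower it gently, without dropping or forcing it, into the matching pocket of the screwing fixture, so that it sits flat and square, fully home on the pocket floor. Then swing the hold-down arm by its red knob over the cover until it meets its stop, and let go. Leave the white and black covers standing on the turntable and do not push away or knock over the little red bottle.

Things in the scene. Friction and masses are not known exactly. Their poses are not given: they have to be found in the camera images.
- cover: yellow moulded cover: block 60 (x) by 46 (y) by 30 mm high, with an equally high neck 22 mm long, 24 mm wide at the middle of its +x end (x from -30 to +52 mm). Grey panels, four brass inserts on top. About 0.11 kg. Origin: centre of the block's underside; z up, x to the neck. Starts upright on the turntable, underside 30 mm above the bench, neck within 25 degrees of away from the robot
- cover_white: same shape and size as the yellow cover, but white; stands on the turntable in one of the three places and must stay on it
- cover_black: same shape and size as the yellow cover, but black; stands on the turntable in one of the three places and must stay on it
- turntable: foot of a low turntable, fixed to the bench; origin on the bench at the centre of rotation. On it an aluminium disc of 125 mm radius, top 30 mm above the bench, spins freely without motor and gives way when a part on it is pushed. The three covers stand 60 to 77 mm from its centre
- fixture: screwing fixture fixed to the bench: aluminium base plate 165 mm (x, -88.5 to +76.5) by 105 mm (y), 10 mm thick, blue walls around a pocket, wall tops 22 mm above the bench. Origin on the bench under the centre of the pocket's large part; z up, x towards the pocket's neck slot (within 25 degrees of away from the robot)
- pocket (a point): centre of the floor of the pocket's large part, 10 mm above the bench; axes as the fixture. Pocket 12 mm deep, the cover's outline with 1.5 mm clearance all round: 63 x 49 mm, neck slot 27 mm wide to x = +53.5 mm; the rim's upper 4 mm is a white 45 degree lead-in. A seated cover has its origin here and the same axes, and stands 18 mm above the wall tops
- clamp (a joint): angle of the hold-down arm about its upright pivot: 0 = closed, along the fixture's x over the pocket, against its stop; grows to 1.9 rad opening anticlockwise from above, to the fixture's +y. Starts 1.35 to 1.8, stays where left, moves with about 1 N at the knob. Steel bar 18 mm wide, from 43 to 53 mm above the bench (3 mm over a seated cover), ending 88 mm from the pivot
- clamp_knob (a point): point on the red knob of the hold-down arm, 78 mm above the bench: the knob is an upright round post of 16 mm diameter standing on the arm from 53 to 83 mm above the bench, 80 mm from the pivot axis
- clamp_pivot (a point): point on the pivot axis of the hold-down arm, at x = -64 mm, y = 0 in the fixture's frame, 48 mm above the bench (a steel post of 18 mm diameter)
- threadlock: small red bottle with a white cap, 32 mm across and 85 mm high, standing, a bystander; origin at the centre of its underside
Things that resemble listed ones, but are neither listed nor needed, are in the scene too. Several things have the shape of the cover; the one meant has the colours described above. Leave any green look-alike of the fixture alone.

How it is judged:
By the outcome, as a careful person would: the job done as asked, in the order asked, and still so for the second after the job is handed in, with the robot touching nothing.
It also fails if it takes over 58 s, if anything falls off the work surface, if the arm or the gripper's body presses on something with over 40 N, if the wrist force passes 120 N, or if a joint passes its speed limit or range.

## Working session

There is one attempt and no reset: what is moved stays moved. The work goes in short steps, Python scripts to look and compute and a tool call to move; the robot and the scene stay as the last step left them, time stands still between calls to the robot, and variables do not carry over. Pictures are saved under pics/ and viewed, about 8 in all and at most 12, crops included, and the job is handed in when it is done.

Besides the shell and the picture viewer there is one more tool, called after "Request:" by a JSON object that holds its "api" and its "payload", one argument or row to a line. carry_out: Moves the arm, as the interface text tells. Its arguments: {"type":"object","properties":{"plan":{"type":"array"}},"required":["plan"]}

```bash
mkdir -p pics; cat > h.py <<'E'
import numpy as np, cv2
from cell import robot
def cam(n):
    p=robot.camera_params(n); R=cv2.Rodrigues(np.array(p["rvec"],float))[0]
    return np.array(p["K"],float),R,np.array(p["tvec"],float).ravel()
def proj(n,P):
    K,R,t=cam(n); q=(np.atleast_2d(P)@R.T+t)@K.T; return q[:,:2]/q[:,2:]
def ray(n,uv,z):
    K,R,t=cam(n); uv=np.atleast_2d(np.array(uv,float)); d=np.c_[uv,np.ones(len(uv))]@np.linalg.inv(K).T@R
    c=-R.T@t; return c+d*((z-c[2])/d[:,2])[:,None]
def find(n,th):
    K,R,t=cam(n); return [(np.round(R.T@(np.array(r["xyz"])-t),4),round(r["conf"],2)) for r in robot.find_in(n,th)]
def save(n,name):
    im=robot.capture(n); cv2.imwrite("pics/%s.png"%name,im[...,::-1]); return im
E
python3 - <<'E'
from h import *
a=save("top","t0"); b=save("side","s0")
for n in("top","side"):
    K,R,t=cam(n); print(n,-R.T@t,K[0,0],R[2])
    for th in("cover","turntable","fixture","clamp","clamp_knob","clamp_pivot","threadlock"): print(th,find(n,th))
print(robot.observe())
E
```

```text
top [0.37225063 0.02650519 1.08697206] 452.39368963078925 [ 0.19259615 -0.02142575 -0.98104417]
cover [(array([0.7862, 0.1268, 0.03  ]), 0.85), (array([0.5949, 0.1419, 0.0598]), 0.8)]
turntable [(array([0.5321, 0.1437, 0.0311]), 0.82)]
fixture [(array([ 0.5412, -0.1743,  0.0065]), 0.88), (array([ 0.3282, -0.3024,  0.0118]), 0.83)]
clamp [(array([ 0.312 , -0.3151,  0.0522]), 0.69), (array([ 0.4879, -0.1457,  0.0516]), 0.58)]
clamp_knob [(array([ 0.3119, -0.3168,  0.0508]), 0.85), (array([ 0.4927, -0.1429,  0.0501]), 0.82)]
clamp_pivot [(array([ 0.3159, -0.3173,  0.0518]), 0.71), (array([ 0.49  , -0.1408,  0.0498]), 0.61)]
threadlock [(array([ 0.6808, -0.0156,  0.0574]), 0.69)]
side [ 0.46745597 -0.991209    0.67040501] 502.20700644829253 [ 0.0735375   0.85523038 -0.51300413]
cover [(array([0.7885, 0.102 , 0.0329]), 0.89)]
turntable [(array([0.5403, 0.0981, 0.0292]), 0.59)]
fixture [(array([ 0.3232, -0.3282,  0.0104]), 0.68), (array([ 0.5338, -0.1874,  0.0124]), 0.61)]
clamp [(array([ 0.316 , -0.3106,  0.0562]), 0.9), (array([ 0.492 , -0.1426,  0.05  ]), 0.79)]
clamp_knob [(array([ 0.4
[... 217 characters left out ...]
.0442]), 0.68)]
{'clock': 0.8, 'joint_pos': array([ 1.38160426e+00,  3.84679509e-01,  7.91745073e-03,  3.60088764e-06,
       -1.19398067e+00, -2.58599886e-01]), 'dq': array([-1.27272437e-03,  1.85655833e-04,  3.89167619e-04,  2.19808116e-04,
        7.95404732e-05, -2.07959361e-03]), 'tau': array([ 4.21145260e-04, -3.90407968e+01,  1.87612242e+01,  4.22393829e+00,
        1.55713985e-02, -2.95777602e-05]), 'tcp_pos': array([0.2705796 , 0.56337359, 0.40476984]), 'orientation': array([-3.14153998e+00,  1.04694376e-05, -4.47790625e-01]), 'wrist_force': array([-0.13625888,  0.63536199, -0.5172998 ]), 'moment': array([-0.04133657, -0.03815639,  0.01311382]), 'gripper_width': 0.08709529708652573}
```

View pics/t0.png

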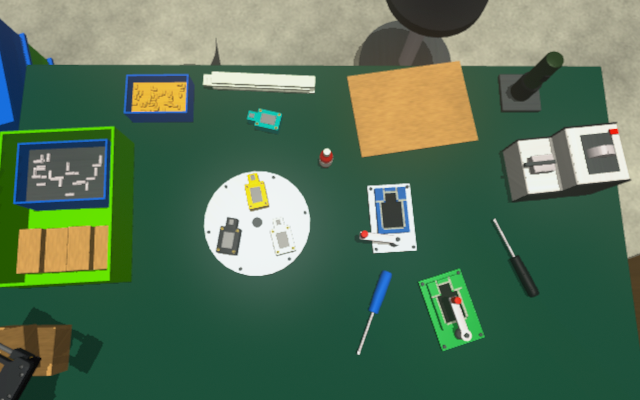

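View pics/s0.png

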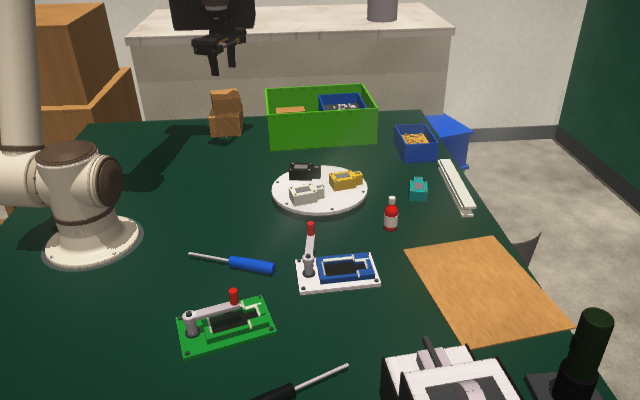

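Top view: yellow cover at (257,192) with the neck pointing up (+x), blue fixture at (391,217), knob at (364,235), pivot at (397,240), bottle at (326,157). Next I fit the cover and fixture poses by silhouette.

```bash
cat > fit.py <<'E'
from h import *
from scipy.optimize import minimize
S=4
CO=np.array([[-30,-23],[30,-23],[30,-12],[52,-12],[52,12],[30,12],[30,23],[-30,23]])/1e3
PL=np.array([[-88.5,-52.5],[76.5,-52.5],[76.5,52.5],[-88.5,52.5]])/1e3
def sil(n,o,x,y,th,z0,z1,box):
    c,s=np.cos(th),np.sin(th); P=o@np.array([[c,s],[-s,c]])+[x,y]
    a=(proj(n,np.c_[P,np.full(len(P),z0)])-box[:2]+.5)*S; b=(proj(n,np.c_[P,np.full(len(P),z1)])-box[:2]+.5)*S
    m=np.zeros((int(box[3]*S),int(box[2]*S)),np.uint8)
    f=lambda q:cv2.fillPoly(m,[np.round(q*16).astype(np.int32)],1,shift=4)
    f(a);f(b)
    for i in range(len(a)):
        j=(i+1)%len(a); f(np.array([a[i],a[j],b[j],b[i]]))
    return cv2.resize(m.astype(np.float32),None,fx=1/S,fy=1/S,interpolation=cv2.INTER_AREA)
def fit(o,masks,p0,z0,z1,free_z=False):
    """masks: {cam:(mask float, box, weight mask)}"""
    def cost(p):
        return sum((((sil(n,o,p[0]/1e3,p[1]/1e3,np.deg2rad(p[2]),z0,z1,b)-m)**2)*w).sum() for n,(m,b,w) in masks.items())
    p0=np.array(p0,float); best=None
    for d in (-8,0,8):
        q=p0+[0,0,d]
        for k in range(2):
            r=minimize(cost,q,method="Nelder-Mead",options=dict(initial_simplex=[q,q+[6,0,0],q+[0,6,0],q+[0,0,8]],xatol=.05,fatol=.05)); q=r.x
        if best is None or r.fun<best.fun: best=r
    return best.x,best.fun
def yellow(im,box):
    x,y,w,h=box; c=cv2.cvtColor(im[y:y+h,x:x+w],cv2.COLOR_RGB2HSV)
    m=((c[...,0]>15)&(c[...,0]<35)&(c[...,1]>110)&(c[...,2]>70)).astype(np.uint8)
    cs=cv2.findContours(m,cv2.RETR_EXTERNAL,cv2.CHAIN_APPROX_NONE)[0]
    k=max(cs,key=cv2.contourArea); o=np.zeros_like(m); cv2.drawContours(o,[k],-1,1,-1); return o.astype(np.float32)
def fitcover(ims,boxes,p0,z):
    ms={n:(yellow(ims[n],boxes[n]),boxes[n],1.) for n in boxes}
    return [fit(CO,{n:ms[n] for n in k},p0,z,z+.03) for k in ([[n] for n in ms]+[list(ms)])]
E
python3 - <<'E'
from fit import *
ims={n:cv2.imread("pics/%s0.png"%n[0])[...,::-1] for n in("top","side")}
for r in fitcover(ims,{"top":(235,165,45,50),"side":(322,160,50,36)},[590,140,0],.03): print("cover",r)
for n,b in(("top",(355,170,75,95)),("side",(285,235,105,70))):
    x,y,w,h=b; im=ims[n][y:y+h,x:x+w]; c=cv2.cvtColor(im,cv2.COLOR_RGB2HSV)
    g=(c[...,0]>60)&(c[...,0]<100)&(c[...,1]>100)
    m=(~g).astype(np.uint8)
    if n=="top": m[60:,:13]=0
    cs=cv2.findContours(m,cv2.RETR_EXTERNAL,cv2.CHAIN_APPROX_NONE)[0]; o=np.zeros_like(m); cv2.drawContours(o,[max(cs,key=cv2.contourArea)],-1,1,-1)
    wt=np.ones(m.shape)
    if n=="top": wt[55:80,:22]=0
    else: wt[:28,:]=0
    print("plate",n,fit(PL,{n:(o.astype(np.float32),b,wt)},[540,-165,0],0,.01))
print(proj("top",[.5,.14,.06]))
A=cv2.resize(ims["top"][165:265,235:440],None,fx=3.9,fy=3.9,interpolation=cv2.INTER_CUBIC)
cv2.imwrite("pics/z0.png",A[...,::-1])
E
```

```text
Traceback (most recent call last):
  File "fit.py", line 33, in fitcover
    return [fit(CO,{n:ms[n] for n in k},p0,z,z+.03) for k in ([[n] for n in ms]+[list(ms)])]
            ~~~^^^^^^^^^^^^^^^^^^^^^^^^^^^^^^^^^^^^
  File "fit.py", line 23, in fit
    r=minimize(cost,q,method="Nelder-Mead",options=dict(initial_simplex=[q,q+[6,0,0],q+[0,6,0],q+[0,0,8]],xatol=.05,fatol=.05)); q=r.x
  File "fit.py", line 18, in cost
    return sum((((sil(n,o,p[0]/1e3,p[1]/1e3,np.deg2rad(p[2]),z0,z1,b)-m)**2)*w).sum() for n,(m,b,w) in masks.items())
  File "fit.py", line 18, in <genexpr>
    return sum((((sil(n,o,p[0]/1e3,p[1]/1e3,np.deg2rad(p[2]),z0,z1,b)-m)**2)*w).sum() for n,(m,b,w) in masks.items())
                  ~~~^^^^^^^^^^^^^^^^^^^^^^^^^^^^^^^^^^^^^^^^^^^^^^^^
  File "fit.py", line 8, in sil
    a=(proj(n,np.c_[P,np.full(len(P),z0)])-box[:2]+.5)*S; b=(proj(n,np.c_[P,np.full(len(P),z1)])-box[:2]+.5)*S
       ~~~~^^^^^^^^^^^^^^^^^^^^^^^^^^^^^^^
  File "h.py", line 7, in proj
    K,R,t=cam(n); q=(np.atleast_2d(P)@R.T+t)@K.T; return q[:,:2]/q[:,2:]
          ~~~^^^
  File "h.py", line 4, in cam
    p=robot.camera_params(n); R=cv2.Rodrigues(np.array(p["rvec"],float))[0]
ValueError: time passes only in moves, steps and waits
```

```bash
sed -i 's/^def cam/from functools import lru_cache\n@lru_cache\ndef cam/' h.py; sed -i 's/+.5)\*S/+.5)*S-.5/g' fit.py
cat > f0.py <<'E'
from fit import *
ims={n:cv2.imread("pics/%s0.png"%n[0])[...,::-1] for n in("top","side")}
A=cv2.resize(ims["top"][165:265,235:440],None,fx=3.9,fy=3.9,interpolation=cv2.INTER_CUBIC)
cv2.imwrite("pics/z0.png",A[...,::-1])
for r in fitcover(ims,{"top":(235,165,45,50),"side":(322,160,50,36)},[590,140,0],.03): print("cover",r)
M={}
for n,b in(("top",(355,170,75,95)),("side",(285,235,105,70))):
    x,y,w,h=b; im=ims[n][y:y+h,x:x+w]; c=cv2.cvtColor(im,cv2.COLOR_RGB2HSV)
    g=(c[...,0]>60)&(c[...,0]<100)&(c[...,1]>100)
    m=(~g).astype(np.uint8)
    if n=="top": m[60:,:13]=0
    cs=cv2.findContours(m,cv2.RETR_EXTERNAL,cv2.CHAIN_APPROX_NONE)[0]; o=np.zeros_like(m); cv2.drawContours(o,[max(cs,key=cv2.contourArea)],-1,1,-1)
    wt=np.ones(m.shape)
    if n=="top": wt[55:80,:22]=0
    else: wt[:28,:]=0
    M[n]=(o.astype(np.float32),b,wt)
    print("plate",n,fit(PL,{n:M[n]},[540,-165,0],0,.01))
print("plate",fit(PL,M,[540,-165,0],0,.01))
E
python3 f0.py
```

```text
cover (array([595.82509446, 146.73309998,  12.97850145]), np.float64(63.0546875))
cover (array([591.70742541, 147.75659844,  11.28688442]), np.float64(28.74609375))
cover (array([592.74657524, 146.04250883,  12.72759625]), np.float64(102.30859375))
plate top (array([ 552.28725747, -176.22515608,    3.8577923 ]), np.float64(64.06640625))
plate side (array([ 549.68333228, -176.88840951,    3.74440891]), np.float64(18.37109375))
plate (array([ 551.29335371, -176.76915906,    3.53273624]), np.float64(112.69921875))
```

View pics/z0.png

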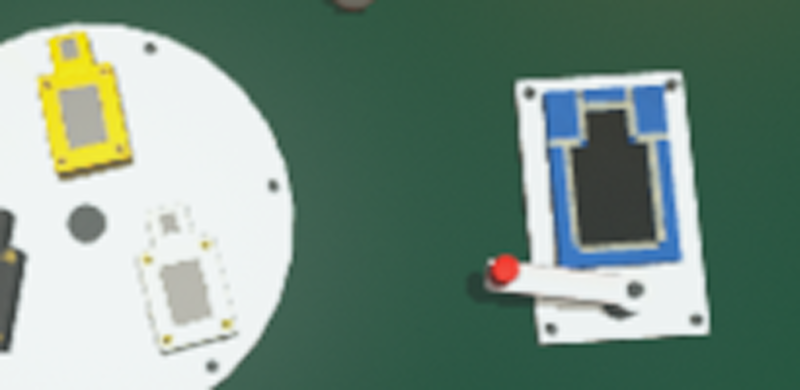

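Zoom: yellow cover is at +12.5°; the fixture is at about +3.7° with the arm swung clear of the pocket. Cameras agree to 2–4 mm, so I start moving.

```bash
cat > go.py <<'E'
import sys
from h import *
from scipy.spatial.transform import Rotation as Ro
def st():
    s=robot.observe(); R=Ro.from_euler("xyz",s["orientation"]); return s,np.array(s["tcp_pos"])*1e3,R
def plan(x,y,z,yaw,jaw,n=8,vmax=48):
    s,p,R=st(); tgt=np.array([x,y,z]); rows=[]
    T=Ro.from_euler("xyz",[180,0,yaw],degrees=True)
    for i in range(n):
        d=tgt-p; L=np.linalg.norm(d); d=d*min(1,vmax/max(L,1e-9))
        rv=(R.inv()*T).as_rotvec(degrees=True); a=np.linalg.norm(rv); rv=rv*min(1,8/max(a,1e-9))
        t=np.round(R.inv().apply(d),1); rv=np.round(rv,1)
        rows.append([t.tolist(),rv.tolist(),jaw]); p=p+R.apply(t); R=R*Ro.from_rotvec(rv,degrees=True)
    print("t",round(s["clock"],2),"at",np.round(s["tcp_pos"]*1e3,1),np.round(np.rad2deg(s["orientation"]),1),"F",np.round(s["wrist_force"],1),"w",round(s["gripper_width"]*1e3,1))
    print(str(rows).replace(" ","").replace("-0.0","0").replace(".0",""),"end",np.round(p,1))
if __name__=="__main__":
    a=[float(v) for v in sys.argv[1:]]; plan(*a[:5],vmax=a[5] if len(a)>5 else 48)
E
python3 go.py 598 148 300 12.5 70
```

```text
t 0.8 at [270.6 563.4 404.8] [-180.     0.   -25.7] F [-0.1  0.6 -0.5] w 87.1
[[[42.3,20.7,9.3],[0,0,-8],70],[[39,26.4,9.3],[0,0,-8],70],[[34.9,31.6,9.3],[0,0,-8],70],[[30.2,36.1,9.3],[0,0,-8],70],[[24.9,40,9.3],[0,0,-6.2],70],[[20.4,42.4,9.3],[0,0,0],70],[[20.4,42.4,9.4],[0,0,0],70],[[20.4,42.4,9.3],[0,0,0],70]] end [503.7 267.6 330.3]
```

Request:
{"api": "carry_out", "payload": {
  "plan": [
    [[42,21,9],[0,0,-8],70],
    [[39,26,9],[0,0,-8],70],
    [[35,32,9],[0,0,-8],70],
    [[30,36,9],[0,0,-8],70],
    [[25,40,9],[0,0,-6],70],
    [[20,42,9],[0,0,0],70],
    [[20,42,9],[0,0,0],70],
    [[20,42,9],[0,0,0],70]
  ]
}}

```text
clock: 1.6
tcp_pos: [0.5108, 0.2689, 0.3323]
orientation: [-3.135, -0.007, 0.253]
wrist_force: [-0.3, 0.5, 0.2]
gripper_width: 0.0698
```

```bash
python3 go.py 598 148 300 12.5 70
```

```text
t 1.6 at [510.8 268.9 332.3] [-179.6   -0.4   14.5] F [-0.3  0.5  0.2] w 69.8
[[[17,43.8,10],[-0.4,-0.4,2],70],[[18.5,43.1,10.2],[0,0,0],70],[[18.5,43.1,10.2],[0,0,0],70],[[3.3,7.6,1.8],[0,0,0],70],[[0,0,0],[0,0,0],70],[[0,0,0],[0,0,0],70],[[0,0,0],[0,0,0],70],[[0,0,0],[0,0,0],70]] end [598. 148. 300.]
```

Request:
{"api": "carry_out", "payload": {
  "plan": [
    [[17,44,10],[0,0,2],70],
    [[18,43,10],[0,0,0],70],
    [[18,43,10],[0,0,0],70],
    [[3,8,2],[0,0,0],70],
    [[0,0,0],[0,0,0],70],
    [[0,0,0],[0,0,0],70],
    [[0,0,0],[0,0,0],70],
    [[0,0,0],[0,0,0],70]
  ]
}}

```text
clock: 2.4
tcp_pos: [0.6013, 0.1402, 0.2984]
orientation: [-3.135, -0.007, 0.213]
wrist_force: [0.4, 0.2, 0.1]
gripper_width: 0.0699
```

```bash
python3 go.py 598 148 227 12.5 70 25; python3 -c "
from h import *
a=save('side','s1'); b=save('top','t1')
c=lambda im,x,y:cv2.resize(im[y:y+100,x:x+130],None,fx=3,fy=3,interpolation=cv2.INTER_CUBIC)
cv2.imwrite('pics/c1.png',np.hstack([c(a,270,120),c(b,190,140)])[...,::-1])"
```

```text
t 2.4 at [601.3 140.2 298.4] [-179.6   -0.4   12.2] F [0.4 0.2 0.1] w 69.9
[[[-0.7,-2.7,24.8],[-0.4,-0.4,-0.3],70],[[-0.6,-2.9,24.8],[0,0,0],70],[[-0.4,-2.6,21.8],[0,0,0],70],[[0,0,0],[0,0,0],70],[[0,0,0],[0,0,0],70],[[0,0,0],[0,0,0],70],[[0,0,0],[0,0,0],70],[[0,0,0],[0,0,0],70]] end [598. 148. 227.]
```

View pics/c1.png

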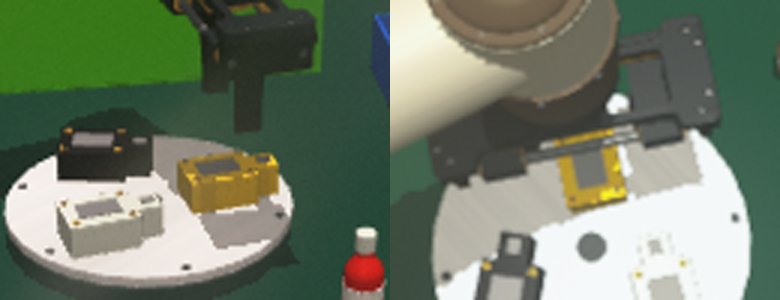

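Crops: the open fingers straddle the yellow cover, with white and black clear of them. I correct the lateral error and descend.

Request:
{"api": "carry_out", "payload": {
  "plan": [
    [[-1.5,-8,10],[-0.4,-0.4,-0.3],70],
    [[0,0,20],[0,0,0],70],
    [[0,0,14],[0,0,0],70],
    [[0,0,5],[0,0,0],70],
    [[0,0,0],[0,0,0],70],
    [[0,0,0],[0,0,0],70],
    [[0,0,0],[0,0,0],70],
    [[0,0,0],[0,0,0],70]
  ]
}}

```text
clock: 3.3
tcp_pos: [0.5965, 0.1531, 0.2485]
orientation: [3.141, -0.003, 0.225]
wrist_force: [0.0, -0.2, -0.6]
gripper_width: 0.07
```

```bash
python3 go.py 598 148 227 12.5 70 25
```

```text
t 3.3 at [596.5 153.1 248.5] [179.9  -0.2  12.9] F [ 0.  -0.2 -0.6] w 70.0
[[[0.2,5.3,21.5],[0,-0.2,0.4],70],[[0,0,0],[0,0,0],70],[[0,0,0],[0,0,0],70],[[0,0,0],[0,0,0],70],[[0,0,0],[0,0,0],70],[[0,0,0],[0,0,0],70],[[0,0,0],[0,0,0],70],[[0,0,0],[0,0,0],70]] end [598. 148. 227.]
```

Request:
{"api": "carry_out", "payload": {
  "plan": [
    [[0,4,0],[0,0,0.3],70],
    [[0,0,0],[0,0,0],70],
    [[0,0,4],[0,0,0],70],
    [[0,0,4],[0,0,0],70],
    [[0,0,4],[0,0,0],70],
    [[0,0,4],[0,0,0],70],
    [[0,0,0],[0,0,0],70],
    [[0,0,0],[0,0,0],70]
  ]
}}

```text
clock: 4.1
tcp_pos: [0.5978, 0.1485, 0.2319]
orientation: [3.141, -0.004, 0.219]
wrist_force: [0.3, 0.7, -0.0]
gripper_width: 0.0699
```

```bash
python3 go.py 598 148 227 12.5 70 25
```

```text
t 4.1 at [597.8 148.5 231.9] [180.   -0.2  12.5] F [ 0.3  0.7 -0. ] w 69.9
[[[0.1,0.5,4.9],[0,-0.2,0],70],[[0,0,0],[0,0,0],70],[[0,0,0],[0,0,0],70],[[0,0,0],[0,0,0],70],[[0,0,0],[0,0,0],70],[[0,0,0],[0,0,0],70],[[0,0,0],[0,0,0],70],[[0,0,0],[0,0,0],70]] end [598. 148. 227.]
```

Request:
{"api": "carry_out", "payload": {
  "plan": [
    [[0,0.5,4],[0,-0.2,0],70],
    [[0,0,1],[0,0,0],70],
    [[0,0,0],[0,0,0],55],
    [[0,0,0],[0,0,0],52],
    [[0,0,0],[0,0,0],50],
    [[0,0,0],[0,0,0],48],
    [[0,0,0],[0,0,0],46],
    [[0,0,0],[0,0,0],40]
  ]
}}

```text
clock: 4.9
tcp_pos: [0.5981, 0.1481, 0.2269]
orientation: [3.141, -0.001, 0.219]
wrist_force: [-0.3, -0.2, 0.1]
gripper_width: 0.0462
```

Request:
{"api": "carry_out", "payload": {
  "plan": [
    [[0,0,0],[0,0,0],35],
    [[0,0,0],[0,0,0],35],
    [[0,0,0],[0,0,0],35],
    [[0,0,-3],[0,0,0],35],
    [[0,0,-8],[0,0,0],35],
    [[0,0,-15],[0,0,0],35],
    [[0,0,-20],[0,0,0],35],
    [[0,0,-10],[0,0,0],35]
  ]
}}

```text
clock: 5.7
tcp_pos: [0.5972, 0.1477, 0.2834]
orientation: [3.14, 0.005, 0.218]
wrist_force: [0.5, -0.1, -0.7]
gripper_width: 0.0458
```

```bash
python3 go.py 556 -176 300 3.7 35
```

```text
t 5.7 at [597.2 147.7 283.4] [179.9   0.3  12.5] F [ 0.5 -0.1 -0.7] w 45.8
[[[-16.2,45.1,-2.3],[0.1,0.2,8],35],[[-9.8,46.9,-2.4],[0,0.1,0.8],35],[[-9.1,47.1,-2.4],[0,0,0],35],[[-9.1,47.1,-2.5],[0,0,0],35],[[-9.1,47.1,-2.4],[0,0,0],35],[[-9.1,47.1,-2.5],[0,0,0],35],[[-7.4,37.9,-1.9],[0,0,0],35],[[0,0,0],[0,0,0],35]] end [ 556. -176.  300.]
```

Request:
{"api": "carry_out", "payload": {
  "plan": [
    [[0,5,-12],[0,0,2],35],
    [[-8,25,-8],[0,0,3],35],
    [[-9,40,0],[0,0,3],35],
    [[-9,45,0],[0,0,1],35],
    [[-9,45,0],[0,0,0],35],
    [[-9,45,0],[0,0,0],35],
    [[-9,40,0],[0,0,0],35],
    [[-4,25,0],[0,0,0],35]
  ]
}}

```text
clock: 6.5
tcp_pos: [0.5616, -0.1331, 0.3096]
orientation: [3.142, -0.002, 0.051]
wrist_force: [1.0, 0.3, -1.4]
gripper_width: 0.0455
```

```bash
python3 go.py 555 -176 300 3.7 35 25
```

```text
t 6.5 at [ 561.6 -133.1  309.6] [ 1.8e+02 -1.0e-01  2.9e+00] F [ 1.   0.3 -1.4] w 45.5
[[[-4.9,23.9,5.4],[0,-0.1,-0.8],35],[[-4.1,18.6,4.2],[0,0,0],35],[[0,0,0],[0,0,0],35],[[0,0,0],[0,0,0],35],[[0,0,0],[0,0,0],35],[[0,0,0],[0,0,0],35],[[0,0,0],[0,0,0],35],[[0,0,0],[0,0,0],35]] end [ 555. -176.  300.]
```

Request:
{"api": "carry_out", "payload": {
  "plan": [
    [[-4,20,5],[0,0,-0.8],35],
    [[-2,12,4],[0,0,0],35],
    [[0,5,0],[0,0,0],35],
    [[0,0,0],[0,0,0],35],
    [[0,0,0],[0,0,0],35],
    [[0,0,0],[0,0,0],35],
    [[0,0,0],[0,0,0],35],
    [[0,0,0],[0,0,0],35]
  ]
}}

```text
clock: 7.3
tcp_pos: [0.557, -0.1733, 0.3017]
orientation: [-3.141, -0.003, 0.058]
wrist_force: [0.7, 0.2, -1.1]
gripper_width: 0.0458
```

```bash
python3 go.py 556 -176.3 260 3.7 35 20
```

```text
t 7.3 at [ 557.  -173.3  301.7] [-180.    -0.2    3.3] F [ 0.7  0.2 -1.1] w 45.8
[[[-0.6,1.4,19.9],[0,-0.2,-0.4],35],[[-0.6,1.4,19.9],[0,0,0],35],[[-0.1,0.2,1.9],[0,0,0],35],[[0,0,0],[0,0,0],35],[[0,0,0],[0,0,0],35],[[0,0,0],[0,0,0],35],[[0,0,0],[0,0,0],35],[[0,0,0],[0,0,0],35]] end [ 556.  -176.3  260. ]
```

Request:
{"api": "carry_out", "payload": {
  "plan": [
    [[-1,2.5,10],[0,-0.2,-0.4],35],
    [[0,0,14],[0,0,0],35],
    [[0,0,14],[0,0,0],35],
    [[0,0,10],[0,0,0],35],
    [[0,0,4],[0,0,0],35],
    [[0,0,0],[0,0,0],35],
    [[0,0,0],[0,0,0],35],
    [[0,0,0],[0,0,0],35]
  ]
}}

```text
clock: 8.1
tcp_pos: [0.5565, -0.1751, 0.2462]
orientation: [-3.142, 0.001, 0.069]
wrist_force: [0.6, -0.0, -0.8]
gripper_width: 0.0455
```

```bash
python3 go.py 556 -176.3 240 3.7 35 20; python3 - <<'E'
from fit import *
a=save('side','s2'); b=save('top','t2')
K=lambda im,x,y:cv2.resize(im[y:y+100,x:x+130],None,fx=3,fy=3,interpolation=cv2.INTER_CUBIC)
s=robot.observe(); z=s["tcp_pos"][2]-.197
print("z",z, "tcp",s["tcp_pos"])
Z=K(a,270,205); W=K(b,325,160)
for o,x,y,th,zz in ((CO,.551,-.1766,3.7,z),(CO,.551,-.1766,3.7,z+.03),):
    t=np.deg2rad(th); P=o@np.array([[np.cos(t),np.sin(t)],[-np.sin(t),np.cos(t)]])+[x,y]
    for n,I,ox,oy in(("side",Z,270,205),("top",W,325,160)):
        q=(proj(n,np.c_[P,np.full(len(P),zz)])-[ox,oy]+.5)*3-.5
        cv2.polylines(I,[np.round(q).astype(int)],True,(255,0,255),1)
cv2.imwrite('pics/c2.png',np.hstack([Z,W])[...,::-1])
E
```

```text
t 8.1 at [ 556.5 -175.1  246.2] [-180.     0.     3.9] F [ 0.6 -0.  -0.8] w 45.5
[[[-0.6,1.2,6.2],[0,0,0.2],35],[[0,0,0],[0,0,0],35],[[0,0,0],[0,0,0],35],[[0,0,0],[0,0,0],35],[[0,0,0],[0,0,0],35],[[0,0,0],[0,0,0],35],[[0,0,0],[0,0,0],35],[[0,0,0],[0,0,0],35]] end [ 556.  -176.3  240. ]
z 0.049432543837348436 tcp [ 0.55652679 -0.17509172  0.24643254]
```

View pics/c2.png

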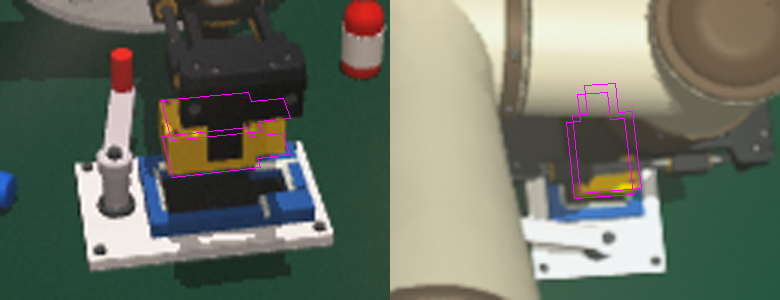

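Side crop: cover hangs level, directly above the pocket, outline agreeing to about 1 mm. Lowering.

Request:
{"api": "carry_out", "payload": {
  "plan": [
    [[-1.1,1.1,2],[0,0,0.2],35],
    [[0,0,5],[0,0,0],35],
    [[0,0,5],[0,0,0],35],
    [[0,0,5],[0,0,0],35],
    [[0,0,3],[0,0,0],35],
    [[0,0,0],[0,0,0],35],
    [[0,0,0],[0,0,0],35],
    [[0,0,0],[0,0,0],35]
  ]
}}

```text
clock: 9.0
tcp_pos: [0.5555, -0.1764, 0.2251]
orientation: [3.141, -0.001, 0.065]
wrist_force: [-0.2, 0.2, -1.0]
gripper_width: 0.0456
```

```bash
python3 go.py 555.3 -176.3 207 3.7 35 20; python3 - <<'E'
from fit import *
a=save('side','s3')
K=lambda im,x,y:cv2.resize(im[y:y+80,x:x+130],None,fx=6,fy=6,interpolation=cv2.INTER_CUBIC)
cv2.imwrite('pics/c3.png',K(a,275,220)[...,::-1])
E
```

```text
t 9.0 at [ 555.5 -176.4  225.1] [180.   -0.    3.7] F [-0.2  0.2 -1. ] w 45.6
[[[-0.2,-0.1,18.1],[0,0,0],35],[[0,0,0],[0,0,0],35],[[0,0,0],[0,0,0],35],[[0,0,0],[0,0,0],35],[[0,0,0],[0,0,0],35],[[0,0,0],[0,0,0],35],[[0,0,0],[0,0,0],35],[[0,0,0],[0,0,0],35]] end [ 555.3 -176.3  207. ]
```

View pics/c3.png

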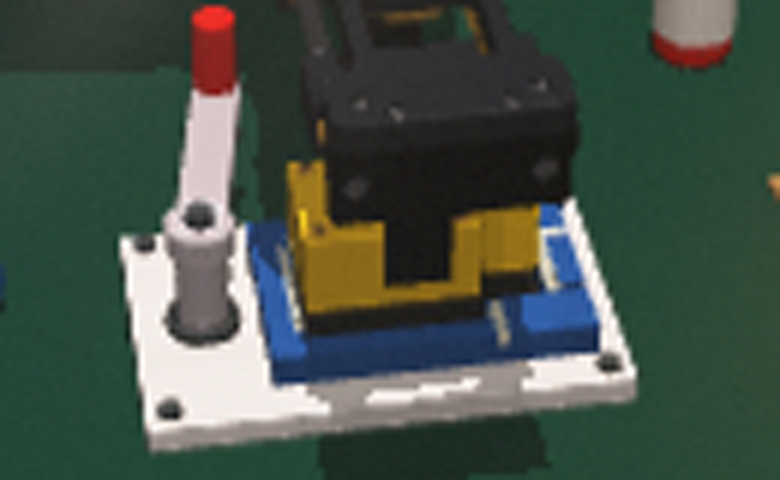

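Crop: cover is square over the pocket about 6 mm above the walls, with even margins. I continue gently, watching the force.

Request:
{"api": "carry_out", "payload": {
  "plan": [
    [[0,0,2],[0,0,0],35],
    [[0,0,2],[0,0,0],35],
    [[0,0,2],[0,0,0],35],
    [[0,0,2],[0,0,0],35],
    [[0,0,1],[0,0,0],35],
    [[0,0,0],[0,0,0],35],
    [[0,0,0],[0,0,0],35],
    [[0,0,0],[0,0,0],35]
  ]
}}

```text
clock: 9.85
tcp_pos: [0.5557, -0.1764, 0.2158]
orientation: [3.141, -0.002, 0.065]
wrist_force: [0.1, -0.5, -1.0]
gripper_width: 0.0455
```

Request:
{"api": "carry_out", "payload": {
  "plan": [
    [[0,0,1],[0,0,0],35],
    [[0,0,1],[0,0,0],35],
    [[0,0,1],[0,0,0],35],
    [[0,0,1],[0,0,0],35],
    [[0,0,0],[0,0,0],35],
    [[0,0,0],[0,0,0],35],
    [[0,0,0],[0,0,0],35],
    [[0,0,0],[0,0,0],35]
  ]
}}

```text
clock: 10.65
tcp_pos: [0.5558, -0.1764, 0.2116]
orientation: [3.141, -0.002, 0.065]
wrist_force: [0.3, 0.2, -1.1]
gripper_width: 0.0455
```

Request:
{"api": "carry_out", "payload": {
  "plan": [
    [[0,0,1],[0,0,0],35],
    [[0,0,1],[0,0,0],35],
    [[0,0,1],[0,0,0],35],
    [[0,0,0],[0,0,0],35],
    [[0,0,0.4],[0,0,0],35],
    [[0,0,0.4],[0,0,0],35],
    [[0,0,0],[0,0,0],35],
    [[0,0,0],[0,0,0],35]
  ]
}}

```text
clock: 11.45
tcp_pos: [0.5558, -0.1764, 0.2074]
orientation: [3.141, -0.002, 0.065]
wrist_force: [0.3, -0.1, -1.9]
gripper_width: 0.0455
```

Request:
{"api": "carry_out", "payload": {
  "plan": [
    [[0,0,0.3],[0,0,0],35],
    [[0,0,0.3],[0,0,0],35],
    [[0,0,0.3],[0,0,0],35],
    [[0,0,0],[0,0,0],35],
    [[0,0,0],[0,0,0],35],
    [[0,0,0],[0,0,0],35],
    [[0,0,0],[0,0,0],35],
    [[0,0,0],[0,0,0],35]
  ]
}}

```text
clock: 12.25
tcp_pos: [0.5559, -0.1764, 0.2069]
orientation: [3.141, -0.003, 0.065]
wrist_force: [-0.6, -1.1, -0.8]
gripper_width: 0.0457
```

Request:
{"api": "carry_out", "payload": {
  "plan": [
    [[0,0,0.5],[0,0,0],35],
    [[0,0,0.5],[0,0,0],35],
    [[0,0,0.5],[0,0,0],35],
    [[0,0,0.5],[0,0,0],35],
    [[0,0,0.5],[0,0,0],35],
    [[0,0,0.5],[0,0,0],35],
    [[0,0,0.5],[0,0,0],35],
    [[0,0,0.5],[0,0,0],35]
  ]
}}

```text
clock: 13.05
tcp_pos: [0.5558, -0.1763, 0.2069]
orientation: [3.14, -0.003, 0.066]
wrist_force: [-2.6, 1.0, 5.8]
gripper_width: 0.0453
```

```bash
python3 go.py 555.3 -176.3 207 3.7 35 20; python3 - <<'E'
from fit import *
a=save('side','s4')
K=lambda im,x,y:cv2.resize(im[y:y+80,x:x+130],None,fx=6,fy=6,interpolation=cv2.INTER_CUBIC)
cv2.imwrite('pics/c4.png',K(a,275,220)[...,::-1])
E
```

```text
t 13.05 at [ 555.8 -176.3  206.9] [179.9  -0.2   3.8] F [-2.6  1.   5.8] w 45.3
[[[-0.5,0,-0.1],[0.1,-0.2,0.1],35],[[0,0,0],[0,0,0],35],[[0,0,0],[0,0,0],35],[[0,0,0],[0,0,0],35],[[0,0,0],[0,0,0],35],[[0,0,0],[0,0,0],35],[[0,0,0],[0,0,0],35],[[0,0,0],[0,0,0],35]] end [ 555.3 -176.3  207. ]
```

View pics/c4.png

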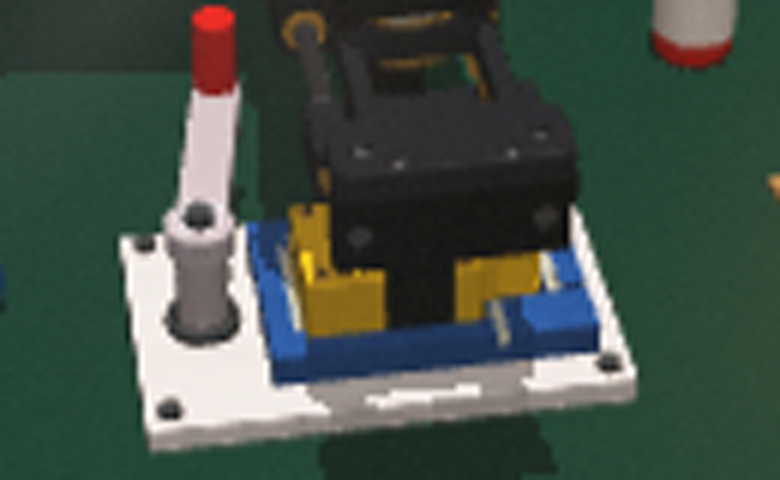

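Crop: cover sunk into the pocket. The arm stopped at z=206.9 (expected 207) with +6 N, so it is on the floor. Releasing and lifting.

Request:
{"api": "carry_out", "payload": {
  "plan": [
    [[0,0,0],[0,0,0],44],
    [[0,0,0],[0,0,0],46],
    [[0,0,0],[0,0,0],48],
    [[0,0,0],[0,0,0],52],
    [[0,0,0],[0,0,0],58],
    [[0,0,-1],[0,0,0],60],
    [[0,0,-4],[0,0,0],60],
    [[0,0,-8],[0,0,0],60]
  ]
}}

```text
clock: 13.9
tcp_pos: [0.5558, -0.1764, 0.2183]
orientation: [3.141, -0.002, 0.066]
wrist_force: [-0.4, 0.2, -0.2]
gripper_width: 0.0595
```

Request:
{"api": "carry_out", "payload": {
  "plan": [
    [[0,0,-15],[0,0,0],60],
    [[0,0,-20],[0,0,0],60],
    [[0,0,-25],[0,0,0],60],
    [[0,0,-25],[0,0,0],60],
    [[20,-20,-20],[0,0,0],40],
    [[40,-20,0],[0,0,0],40],
    [[30,-20,0],[0,0,0],40],
    [[10,0,0],[0,0,0],40]
  ]
}}

```text
clock: 14.7
tcp_pos: [0.6524, -0.109, 0.337]
orientation: [3.14, -0.012, 0.063]
wrist_force: [-0.4, -0.4, 0.3]
gripper_width: 0.0417
```

```bash
python3 - <<'E'
from fit import *
a=save('side','s5'); b=save('top','t5')
for n in("side","top"): print(n,"knob",find(n,"clamp_knob"),"cov",find(n,"cover"))
boxes={"side":(318,250,50,32)}
for r in fitcover({"side":a},boxes,[551,-177,3],.01): print(r)
K=lambda im,x,y:cv2.resize(im[y:y+100,x:x+130],None,fx=3,fy=3,interpolation=cv2.INTER_CUBIC)
cv2.imwrite('pics/c5.png',np.hstack([K(a,275,205),K(b,325,160)])[...,::-1])
# red knob top centre
for n,im,box in(("side",a,(290,215,40,45)),("top",b,(345,220,40,30))):
    x,y,w,h=box; c=im[y:y+h,x:x+w].astype(int); m=(c[...,0]>120)&(c[...,1]<70)&(c[...,2]<70); v,u=np.nonzero(m)
    if len(u): print(n,u.mean()+x,v.mean()+y,len(u),v.min()+y,v.max()+y)
E
python3 go.py 600 0 300 3.7 35 20
```

```text
side knob [(array([ 0.4897, -0.1383,  0.0541]), 0.92), (array([ 0.3178, -0.3163,  0.0561]), 0.85)] cov [(array([0.7859, 0.0999, 0.0313]), 0.96), (array([ 0.5501, -0.1862,  0.0429]), 0.57), (array([0.492 , 0.1894, 0.0553]), 0.26)]
top knob [(array([ 0.4906, -0.1447,  0.0522]), 0.79), (array([ 0.308 , -0.3163,  0.0496]), 0.59)] cov [(array([ 0.5527, -0.1765,  0.0348]), 0.88)]
(array([ 549.34002772, -166.436006  ,    3.73774189]), np.float64(119.9921875))
(array([ 549.34002772, -166.436006  ,    3.73774189]), np.float64(119.9921875))
side 310.22826086956525 227.73913043478262 92 221 235
top 362.2 235.8 5 234 237
t 15.0 at [ 649.4 -111.8  335.6] [179.9  -0.4   3.4] F [ 0.1 -0.9 -1. ] w 40.0
[[[-6.7,-18,5.5],[0.1,-0.4,-0.3],35],[[-6.6,-18,5.6],[0,0,0],35],[[-6.6,-18,5.6],[0,0,0],35],[[-6.6,-18,5.6],[0,0,0],35],[[-6.6,-18,5.6],[0,0,0],35],[[-6.6,-18,5.6],[0,0,0],35],[[-2.5,-6.7,2],[0,0,0],35],[[0,0,0],[0,0,0],35]] end [600.   0. 300.]
```

View pics/c5.png

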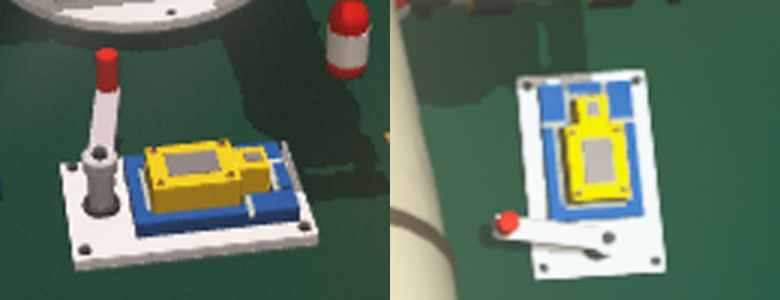

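Crop: cover is seated flat in the pocket with even gaps; arm untouched, bottle standing. Now locating the knob.

```bash
cat > arc.py <<'E'
import numpy as np
P=np.array([487.1,-180.7])
def knob(a): t=np.deg2rad(a); return P+80*np.array([np.cos(t),np.sin(t)])
E
python3 - <<'E'
from h import *; from arc import *
im=cv2.imread("pics/t5.png")[...,::-1].astype(int)
x,y,w,h=345,215,45,40; c=im[y:y+h,x:x+w]; m=(c[...,0]>150)&(c[...,0]>c[...,1]*2)&(c[...,0]>c[...,2]*2); v,u=np.nonzero(m); t=[u.mean()+x,v.mean()+y]
print(len(u),t,"top@80",ray("top",t,.080)*1e3,"side@68",ray("side",[310.2,227.7],.068)*1e3)
for q in (ray("top",t,.080)[0],ray("side",[310.2,227.7],.068)[0]):
    d=q[:2]*1e3-P; print(np.hypot(*d),np.rad2deg(np.arctan2(d[1],d[0])))
print(knob(83),knob(3.7),robot.observe()["joint_pos"])
E
python3 go.py 495 -102 300 -97 40 30
```

```text
36 [np.float64(364.05555555555554), np.float64(233.66666666666666)] top@80 [[ 497.51880615 -100.41922028   80.        ]] side@68 [[495.56198058 -98.27634468  68.        ]]
80.95403086893235 82.60550727849237
82.85688909912955 84.13829592096256
[ 496.84954747 -101.29630787] [ 566.93324946 -175.53741534] [ 7.48124035e-02  4.90991552e-01 -8.16191836e-04  1.67532608e-03
 -1.07170599e+00  1.55475584e+00]
t 15.0 at [ 649.4 -111.8  335.6] [179.9  -0.4   3.4] F [ 0.1 -0.9 -1. ] w 40.0
[[[-29.1,-3.6,6.5],[0,0,8],40],[[-29.3,0.5,6.5],[0,0,8],40],[[-28.9,4.6,6.5],[0,0,8],40],[[-28,8.5,6.5],[0,0,8],40],[[-26.5,12.4,6.5],[0,0,8],40],[[-7.2,4.6,1.9],[-0.1,0,8],40],[[0,0,0],[0,0,8],40],[[0,0,0],[-0.1,0,8],40]] end [ 495. -102.  300.]
```

Request:
{"api": "carry_out", "payload": {
  "plan": [
    [[-20,-3,6],[0,0,8],40],
    [[-29,0,6],[0,0,8],40],
    [[-28,4,6],[0,0,8],40],
    [[-27,8,6],[0,0,8],40],
    [[-22,10,4],[0,0,8],40],
    [[-8,5,2],[0,0,8],40],
    [[0,0,0],[0,0,8],40],
    [[0,0,0],[0,0,8],40]
  ]
}}

```text
clock: 15.8
tcp_pos: [0.4971, -0.1039, 0.3042]
orientation: [-3.137, -0.003, -1.111]
wrist_force: [1.1, -0.1, -0.3]
gripper_width: 0.0398
```

```bash
python3 go.py 496.5 -100.5 290 -97 40 30
```

```text
t 15.8 at [ 497.1 -103.9  304.2] [-179.8   -0.2  -63.6] F [ 1.1 -0.1 -0.3] w 39.8
[[[-3.3,-0.9,14.2],[-0.1,0,8],40],[[0,0,0],[-0.1,0,8],40],[[0,0,0],[-0.1,-0.1,8],40],[[0,0,0],[0,0,8],40],[[0,0,0],[0,0,1.4],40],[[0,0,0],[0,0,0],40],[[0,0,0],[0,0,0],40],[[0,0,0],[0,0,0],40]] end [ 496.5 -100.5  290. ]
```

Request:
{"api": "carry_out", "payload": {
  "plan": [
    [[-2,-1,4],[-0.1,0,8],40],
    [[0,0,4],[-0.1,0,8],40],
    [[0,0,4],[0,0,7],40],
    [[0,0,0],[0,0,5],40],
    [[0,0,0],[0,0,0],40],
    [[0,0,0],[0,0,0],40],
    [[0,0,0],[0,0,0],40],
    [[0,0,0],[0,0,0],40]
  ]
}}

```text
clock: 16.6
tcp_pos: [0.4908, -0.1054, 0.2942]
orientation: [-3.138, -0.002, -1.623]
wrist_force: [0.5, -0.4, 0.6]
gripper_width: 0.0399
```

```bash
python3 go.py 496.5 -100.5 242 -97 40 15; python3 - <<'E'
from fit import *
a=save('side','s6'); b=save('top','t6')
K=lambda im,x,y:cv2.resize(im[y:y+100,x:x+130],None,fx=3,fy=3,interpolation=cv2.INTER_CUBIC)
cv2.imwrite('pics/c6.png',np.hstack([K(a,255,165),K(b,310,175)])[...,::-1])
E
```

```text
t 16.6 at [ 490.8 -105.4  294.2] [-1.798e+02 -1.000e-01 -9.300e+01] F [ 0.5 -0.4  0.6] w 39.9
[[[-1.5,-1.5,14.8],[-0.2,-0.1,4],40],[[-1.6,-1.5,14.8],[0,0,0],40],[[-1.5,-1.4,14.9],[0,0,0],40],[[-0.8,-0.8,7.7],[0,0,0],40],[[0,0,0],[0,0,0],40],[[0,0,0],[0,0,0],40],[[0,0,0],[0,0,0],40],[[0,0,0],[0,0,0],40]] end [ 496.5 -100.6  242. ]
```

View pics/c6.png

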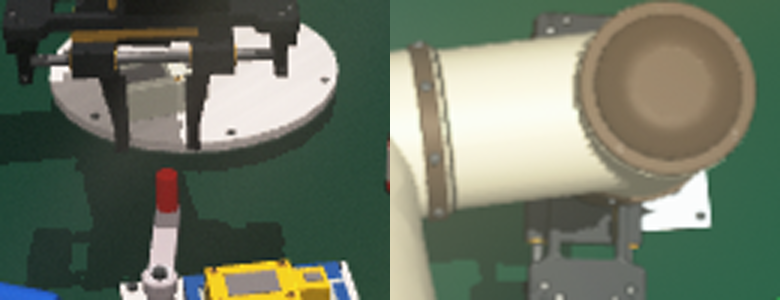

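Crop: knob (side crop 167,190) lies below and between the fingers. I correct laterally and descend partway.

Request:
{"api": "carry_out", "payload": {
  "plan": [
    [[-5,-5,0],[-0.2,0,4],40],
    [[0,0,0],[0,0,0],40],
    [[0,0,5],[0,0,0],40],
    [[0,0,5],[0,0,0],40],
    [[0,0,3],[0,0,0],40],
    [[0,0,0],[0,0,0],40],
    [[0,0,0],[0,0,0],40],
    [[0,0,0],[0,0,0],40]
  ]
}}

```text
clock: 17.5
tcp_pos: [0.4955, -0.1008, 0.2794]
orientation: [3.14, -0.002, -1.691]
wrist_force: [-0.7, 0.2, -0.4]
gripper_width: 0.0399
```

```bash
python3 go.py 496.5 -100.5 242 -97 40 15
```

```text
t 17.5 at [ 495.5 -100.8  279.4] [ 1.799e+02 -1.000e-01 -9.690e+01] F [-0.7  0.2 -0.4] w 39.9
[[[-0.2,-0.4,15],[0.1,-0.1,0.1],40],[[-0.2,-0.4,15],[0,0,0],40],[[-0.1,-0.2,7.4],[0,0,0],40],[[0,0,0],[0,0,0],40],[[0,0,0],[0,0,0],40],[[0,0,0],[0,0,0],40],[[0,0,0],[0,0,0],40],[[0,0,0],[0,0,0],40]] end [ 496.5 -100.5  242. ]
```

Request:
{"api": "carry_out", "payload": {
  "plan": [
    [[0,-1,5],[0,0,0],40],
    [[0,0,7],[0,0,0],40],
    [[0,0,7],[0,0,0],40],
    [[0,0,7],[0,0,0],40],
    [[0,0,6],[0,0,0],40],
    [[0,0,4],[0,0,0],40],
    [[0,0,0],[0,0,0],26],
    [[0,0,0],[0,0,0],26]
  ]
}}

```text
clock: 18.3
tcp_pos: [0.4964, -0.1011, 0.2395]
orientation: [3.138, -0.002, -1.69]
wrist_force: [-0.9, 0.9, 0.5]
gripper_width: 0.031
```

```bash
cat > swing.py <<'E'
# print rows following the arc: from present pose to final arm angle a1 (deg, world)
import sys
from go import *; from arc import P
a1=float(sys.argv[1]); step=float(sys.argv[2]); r=80; z=242
s,p,R=st(); d=p[:2]-P; a=np.rad2deg(np.arctan2(d[1],d[0]))
print("t",s["clock"],"a",round(a,1),"r",round(np.hypot(*d),1),"z",p[2].round(1),"yaw",np.rad2deg(s["orientation"]).round(1),"F",s["wrist_force"].round(1),"w",s["gripper_width"])
for i in range(8):
    a=max(a-step,a1); t=np.deg2rad(a); T=Ro.from_euler("xyz",[180,0,a-180],degrees=True)
    g=np.array([*(P+r*np.array([np.cos(t),np.sin(t)])),z]); tt=np.round(R.inv().apply(g-p),1); rv=np.round((R.inv()*T).as_rotvec(degrees=True),1)
    print([tt.tolist(),rv.tolist(),26]); p=p+R.apply(tt); R=R*Ro.from_rotvec(rv,degrees=True)
E
python3 swing.py 3.7 6
```

```text
t 18.3 a 83.3 r 80.2 z 239.5 yaw [ 1.798e+02 -1.000e-01 -9.690e+01] F [-0.9  0.9  0.5] w 0.030960509781806086
[[0.6, -8.4, -2.5], [0.2, -0.1, 5.8], 26]
[[0.5, -8.3, 0.0], [-0.0, -0.0, 6.0], 26]
[[0.4, -8.4, 0.0], [-0.0, -0.0, 6.0], 26]
[[0.4, -8.3, 0.0], [-0.0, -0.0, 6.0], 26]
[[0.5, -8.4, 0.0], [-0.0, -0.0, 6.0], 26]
[[0.4, -8.4, 0.0], [-0.0, -0.0, 6.0], 26]
[[0.5, -8.3, 0.0], [-0.0, -0.0, 6.0], 26]
[[0.4, -8.4, 0.0], [-0.0, -0.0, 6.0], 26]
```

Request:
{"api": "carry_out", "payload": {
  "plan": [
    [[0.6,-4,-2.5],[0,0,3],26],
    [[0.5,-7,0],[0,0,5],26],
    [[0.4,-8.4,0],[0,0,6],26],
    [[0.4,-8.4,0],[0,0,6],26],
    [[0.4,-8.4,0],[0,0,6],26],
    [[0.4,-8.4,0],[0,0,6],26],
    [[0.4,-6,0],[0,0,4],26],
    [[0,0,0],[0,0,0],26]
  ]
}}

```text
clock: 19.1
tcp_pos: [0.5413, -0.1232, 0.2427]
orientation: [3.137, -0.004, -2.345]
wrist_force: [-0.2, -0.5, -0.6]
gripper_width: 0.0261
```

```bash
python3 swing.py 3.7 6
```

```text
t 19.1 a 46.7 r 79.0 z 242.7 yaw [ 179.8   -0.2 -134.4] F [-0.2 -0.5 -0.6] w 0.026081806982828394
[[-0.7, -8.4, 0.7], [0.2, -0.2, 4.9], 26]
[[0.4, -8.3, -0.0], [0.0, -0.1, 6.0], 26]
[[0.5, -8.4, -0.0], [0.0, 0.0, 6.0], 26]
[[0.4, -8.3, -0.0], [0.0, 0.0, 6.0], 26]
[[0.5, -8.4, -0.0], [0.0, 0.0, 6.0], 26]
[[0.4, -8.4, -0.0], [0.0, 0.0, 6.0], 26]
[[0.5, -8.3, -0.1], [0.1, 0.0, 6.0], 26]
[[-0.0, -1.4, 0.0], [-0.0, 0.0, 1.0], 26]
```

Request:
{"api": "carry_out", "payload": {
  "plan": [
    [[-0.7,-6,0.5],[0.2,-0.2,3],26],
    [[0.4,-7,0],[0,0,5],26],
    [[0.4,-8,0],[0,0,6],26],
    [[0.4,-8,0],[0,0,6],26],
    [[0.4,-6,0],[0,0,5],26],
    [[0.2,-4,0],[0,0,3],26],
    [[0,0,0],[0,0,0],26],
    [[0,0,0],[0,0,0],26]
  ]
}}

```text
clock: 19.9
tcp_pos: [0.5609, -0.1545, 0.2427]
orientation: [3.139, -0.001, -2.839]
wrist_force: [-0.5, 0.1, 0.6]
gripper_width: 0.0257
```

```bash
python3 swing.py 0 2
```

```text
t 19.9 a 19.6 r 78.4 z 242.7 yaw [ 1.799e+02 -1.000e-01 -1.627e+02] F [-0.5  0.1  0.6] w 0.02570227905221068
[[-1.7, -2.7, 0.7], [0.1, -0.1, -0.2], 26]
[[0.0, -2.8, 0.0], [0.0, 0.0, 2.0], 26]
[[0.1, -2.8, 0.0], [0.0, 0.0, 2.0], 26]
[[0.0, -2.8, 0.0], [0.0, 0.0, 2.0], 26]
[[0.1, -2.8, 0.0], [0.0, 0.0, 2.0], 26]
[[0.0, -2.8, 0.0], [0.0, 0.0, 2.0], 26]
[[0.1, -2.8, 0.0], [0.0, 0.0, 2.0], 26]
[[0.0, -2.8, 0.0], [0.0, 0.0, 2.0], 26]
```

Request:
{"api": "carry_out", "payload": {
  "plan": [
    [[-1.7,-2.7,0],[0,0,0],26],
    [[0,-2.8,0],[0,0,2],26],
    [[0,-2.8,0],[0,0,2],26],
    [[0,-2.8,0],[0,0,2],26],
    [[0,-2.8,0],[0,0,2],26],
    [[0,-2.8,0],[0,0,2],26],
    [[0,-2,0],[0,0,2],26],
    [[0,0,0],[0,0,0],26]
  ]
}}

```text
clock: 20.7
tcp_pos: [0.5664, -0.1721, 0.2428]
orientation: [3.139, -0.004, -3.059]
wrist_force: [-0.4, -0.1, -0.8]
gripper_width: 0.0265
```

```bash
python3 swing.py -3 1
```

```text
t 20.7 a 6.2 r 79.8 z 242.8 yaw [ 179.8   -0.2 -175.2] F [-0.4 -0.1 -0.8] w 0.026484547252521248
[[-0.2, -1.4, 0.8], [0.2, -0.2, -0.4], 26]
[[-0.0, -1.4, 0.0], [-0.0, -0.0, 1.0], 26]
[[-0.0, -1.4, 0.0], [-0.0, -0.0, 1.0], 26]
[[-0.0, -1.4, 0.0], [-0.0, -0.0, 1.0], 26]
[[0.0, -1.4, 0.0], [-0.0, -0.0, 1.0], 26]
[[0.0, -1.4, 0.0], [-0.0, -0.0, 1.0], 26]
[[0.0, -1.4, 0.0], [-0.0, -0.0, 1.0], 26]
[[0.0, -1.4, 0.0], [-0.0, -0.0, 1.0], 26]
```

Request:
{"api": "carry_out", "payload": {
  "plan": [
    [[0,-1.4,0],[0,0,0],26],
    [[0,-1.4,0],[0,0,0],26],
    [[0,-1.4,0],[0,0,1],26],
    [[0,-1.4,0],[0,0,1],26],
    [[0,-1.4,0],[0,0,1],26],
    [[0,-1.4,0],[0,0,0],26],
    [[0,-1,0],[0,0,0],26],
    [[0,-1,0],[0,0,0],26]
  ]
}}

```text
clock: 21.5
tcp_pos: [0.5673, -0.1812, 0.2427]
orientation: [3.135, -0.003, -3.115]
wrist_force: [-1.4, 5.8, 1.0]
gripper_width: 0.0261
```

```bash
python3 swing.py -6 1|head -1
```

```text
t 21.5 a -0.4 r 80.2 z 242.7 yaw [ 179.6   -0.2 -178.5] F [-1.4  5.8  1. ] w 0.026063882836843667
```

Request:
{"api": "carry_out", "payload": {
  "plan": [
    [[0,-1.4,0],[0,0,0],26],
    [[0,-1.4,0],[0,0,0],26],
    [[0,-1.4,0],[0,0,0],26],
    [[0,-1.4,0],[0,0,0],26],
    [[0,0,0],[0,0,0],26],
    [[0,0,0],[0,0,0],26],
    [[0,1,0],[0,0,0],30],
    [[0,0,0],[0,0,0],34]
  ]
}}

```text
clock: 22.3
tcp_pos: [0.5675, -0.1816, 0.2429]
orientation: [3.129, -0.003, -3.114]
wrist_force: [0.5, -0.1, 0.4]
gripper_width: 0.0312
```

Request:
{"api": "carry_out", "payload": {
  "plan": [
    [[0,0,0],[0,0,0],36],
    [[0,0,0],[0,0,0],36],
    [[0,0,-4],[0,0,0],36],
    [[0,0,-10],[0,0,0],36],
    [[0,0,-20],[0,0,0],36],
    [[0,0,-25],[0,0,0],36],
    [[0,0,-20],[0,0,0],36],
    [[0,0,-20],[0,0,0],36]
  ]
}}

```text
clock: 23.1
tcp_pos: [0.5671, -0.1837, 0.3453]
orientation: [3.129, -0.009, -3.115]
wrist_force: [0.4, -0.7, 0.7]
gripper_width: 0.0359
```

Request:
{"api": "carry_out", "payload": {
  "plan": [
    [[0,-10,-10],[0,0,0],36],
    [[0,-25,0],[0,0,0],36],
    [[0,-35,0],[0,0,0],36],
    [[0,-35,0],[0,0,0],36],
    [[0,-30,0],[0,0,0],36],
    [[0,-15,0],[0,0,0],36],
    [[0,0,0],[0,0,0],36],
    [[0,0,0],[0,0,0],36]
  ]
}}

```text
clock: 23.9
tcp_pos: [0.5708, -0.3418, 0.361]
orientation: [3.131, 0.002, -3.113]
wrist_force: [0.0, 0.9, -0.1]
gripper_width: 0.0357
```

```bash
python3 - <<'E'
from h import *; from arc import *
a=save('side','s7'); b=save('top','t7')
K=lambda im,x,y:cv2.resize(im[y:y+150,x:x+195],None,fx=2,fy=2,interpolation=cv2.INTER_CUBIC)
cv2.imwrite('pics/c7.png',np.hstack([K(a,250,155),K(b,200,135)])[...,::-1])
for n,im,box,z in(("side",a,(310,205,80,60),.068),("top",b,(370,170,50,60),.08)):
    x,y,w,h=box; c=im[y:y+h,x:x+w].astype(int); m=(c[...,0]>110)&(c[...,0]>c[...,1]*2)&(c[...,0]>c[...,2]*2); v,u=np.nonzero(m)
    if len(u):
        q=ray(n,[u.mean()+x,v.mean()+y],z)[0]*1e3; d=q[:2]-P; print(n,len(u),q,np.hypot(*d),np.rad2deg(np.arctan2(d[1],d[0])))
E
```

```text
side 72 [ 578.75489991 -158.92420166   68.        ] 94.20618912732998 13.364810080948029
top 36 [ 567.39107684 -175.05330602   80.        ] 80.48939167831422 4.022861908887969
```

View pics/c7.png

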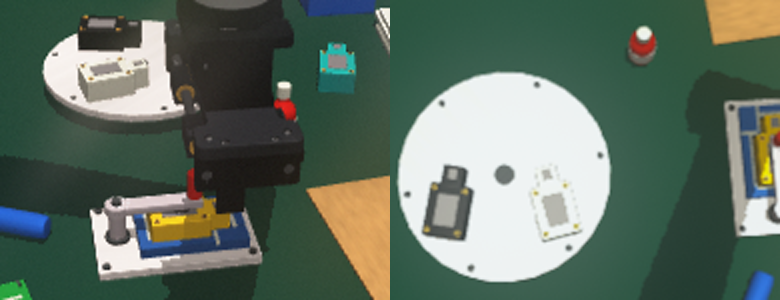

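Final crop: arm lies along the pocket over the yellow cover, with the knob at 4.0° against a fixture axis of 3.7°. White and black are on the disc, the bottle is standing and the robot is clear. Handing in.

```bash
python3 -c "
from cell import robot
print(robot.sign_off())"
```

```text
the job is handed in; nothing more can be done
None
```

The yellow cover is in the blue fixture's pocket and the hold-down arm is swung closed over it. I handed the job in at about 24 s; sign-off gives no verdict.

**Cover:** I gripped it by its sides and lowered it in small steps. Descent stopped at TCP z = 206.9 mm (expected about 207) with about 6 N upward. After release the pictures showed it flat and square.

**Hold-down arm:** I pushed the knob round with the fingers loosely around it. It stopped moving at about 6 N. The top camera then put the knob at 4.0°, against about 3.7° for the fixture axis, so it is closed within measuring error.

**Bystanders:** the last picture shows the white and black covers on the turntable, the bottle standing where it was, and the gripper clear of everything.

**Checks that failed or disagreed:**
- The side-camera fit of the seated cover was about 10 mm off in y. I put this down to the fixture wall hiding part of it.
- The last side-camera knob reading (13.4°) was off as well, because the red bottle fell inside the search window. I relied on the top camera and the picture instead.
- The two cameras differed by up to 4 mm in x on the first cover measurement.

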